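# Tip a stone core in its sample cup for inspection

### The job

Pluck the round stone drill core from the pocket tray and drop it into the open sample cup while the cup stands in the wooden rack. Then draw the cup out of the rack, tip it over to lean about 45 degrees (any direction) with the core still inside, so that one can look in, and finish while holding it still in the gripper like that, at least 10 cm above the bench. Leave the square-cut slabs, the closed jar and the wrench where they are.

Things in the scene. Friction and masses are not known exactly. Their poses are not given: they have to be found in the camera images.
- core_center (a point): middle of the loose round stone core, a grey upright cylinder 18 mm across and 26 mm high (18 g). It stands in one of the tray's three pockets, 4 mm above the bench, so its top is at 30 mm, 14 mm above the tray's top face
- tray: fixed grey plastic pocket tray, 64 mm (its x) by 190 mm (its y) by 16 mm high; origin at the centre of its underside. Three square pockets, 34 mm wide and 12 mm deep, in a row at y = -60, 0 and +60 mm in its frame; which one holds the core varies
- slab0: grey square-cut stone slab 26 x 10 x 24 mm, standing in another pocket of the tray; origin at the centre of its underside. To be left alone
- slab1: a second such stone slab, in the remaining pocket; origin at the centre of its underside. To be left alone
- rack: fixed wooden rack block, 84 mm (its x) by 200 mm (its y) by 38 mm high; origin at the centre of its underside. Two round wells 54 mm across and 30 mm deep (floor 8 mm above the bench) at y = -55 and +55 mm in its frame: one holds the cup, the other the jar, varying
- cup: open white plastic cup, a straight round tube with a floor: 50 mm outside, 44 mm inside diameter, 85 mm high, floor 4 mm thick, about 60 g. Origin at the centre of its underside, z along its axis to the mouth. It stands loosely in its well, its rim 93 mm above the bench, 55 mm above the rack's top
- jar: closed white jar with a lid, 50 mm across and 70 mm high, standing in the other well; origin at the centre of its underside. To be left alone
- wrench: steel wrench 160 mm long lying on the bench beyond the tray and rack; origin under its middle. To be left alone

How it is judged (in metres and radians):
On the way, in this order (a step that is already met when the one before it is completed fails the run):
1. the core lies in the cup while the cup stands in the rack (horizontal distance between core_center and cup below 0.022 m and z of core_center in the frame of cup between 0 and 0.03 m and height (world z) of cup below 0.02 m and angle between cup's own z axis and vertical below 0.2 rad and contact force between core and the fingers below 0.05 N), for 0.2 s.
2. the cup is drawn up clear of the rack, held by the gripper (height (world z) of cup above 0.06 m and contact force between cup and the fingers above 0.5 N), for 0.1 s.
At the end, for the whole second after the job is handed in: The cup is held still by the fingers alone, its axis leaning 30 to 60 degrees from vertical, the centre of its underside more than 100 mm above the bench, with the core inside it; the slabs, jar and wrench lie where they were (angle between cup's own z axis and vertical between 0.524 and 1.047 rad and height (world z) of cup above 0.1 m and contact force between cup and the fingers above 0.5 N and contact force between cup and rack below 0.05 N and contact force between cup and tray below 0.05 N and contact force between cup and jar below 0.05 N and linear speed of cup below 0.03 m/s and angular speed of cup below 0.3 rad/s and x of core_center in the frame of cup between -0.023 and 0.023 m and y of core_center in the frame of cup between -0.023 and 0.023 m and z of core_center in the frame of cup between 0 and 0.06 m); the arm keeps its last pose, push and grip.
It fails at once if a slab is moved by more than 25 mm (distance of any of slab0, slab1 from where it was at the start of the episode above 0.025 m).
It fails at once if the jar is moved by more than 20 mm (distance of jar from where it was at the start of the episode above 0.02 m).
It fails at once if the wrench is moved by more than 30 mm (distance of wrench from where it was at the start of the episode above 0.03 m).
It also fails if it takes over 54 s, if anything falls off the work surface, if the arm or the gripper's body presses on something with over 40 N, if the wrist force passes 120 N, or if a joint passes its speed limit or range.

### The arm

A 7-joint arm with a two-finger parallel gripper is mounted at the origin on the work surface. World frame = base frame: x ahead of the robot, y to its left, z up, the work surface at z = 0. Lengths are in mm, angles in rad, forces in N, time in s.
With the tool pointing down it reaches from about 400 to 850 mm from the base axis. Payload 4.5 kg.
Tool frame: the origin (TCP) lies at the very end of the fingers, on their centre line; the grasp point (between the pads) lies 19 mm behind it; z points along the fingers, y is the line along which they close (so a half turn about z gives the same grasp; the last joint's range is limited). The gripper opens to 88 mm and grips with 3 to 60 N. Pads are 18 mm wide; open, the fingers measure 123 mm over their backs; the gripper's body (75 mm by 187 mm) begins 45 mm behind the grasp point.
Start: joints at [-1.17, 0.689, -0.195, 1.565, 0.157, 0.902, -0.215], TCP at [224.126, 583.456, 238.743] pointing down, gripper open.
Joint ranges: [-3.01, 3.01], [-0.46, 2.08], [-1.47, 1.51], [0.13, 2.56], [-1, 4.14], [0.04, 2.09], [-2.66, 2.66]. Speed limits (rad/s): [2.57, 2.57, 3.14, 3.14, 3.14, 3.14, 3.14].

### API

Orientations are given as a 3x3 rotation matrix whose columns are the frame's x, y, z axes.
In Python, from workcell import status, capture, calibration, order gives the robot as it stands.
- The arm moves only by the tool drive_tool, never from a script. Its arguments are lists of equal length, an entry for each row: "travel": the shift along the tool's x, y, z in units of 30 mm (1.0 is 30 mm), a list of three; "rotation": the turn, a rotation vector about the tool's x, y, z in units of 6 degrees (1.0 is 6 degrees), a list of three; "hand": the closure, from 0 (fully open) to 1 (shut). A call has 1 to 12 rows; each row shifts and turns the commanded pose from where the row before left it, along the tool's axes as they then stand; what a row does not reach is not made up. A row lasts 1/10 s, in which the tool goes at most 50 mm and 8.59 degrees, less where a joint would pass 70% of its speed; a pose out of reach is approached as far as the arm can. A call is refused whole if a number of a shift passes 1 or a number of a turn 1, either way. A call with a gripper value outside its range is refused whole. The fingers move at their own pace and stop on an object; "force" is the grip in N (left out, the last holds). Time passes only in rows, so rows that do not move let the fingers close. It gives the time, the measured TCP pose, the force, the opening and the grip force at its end, in the units of the state.
- status.get_state(): the state, without advancing time (a new reading comes with each control period).
- capture(name): name is "scene" or "top" or "wrist"; returns the picture (400x640x3 uint8, red, green, blue); there is no depth.
- calibration(name): a dict with "fov_y" (degrees; the focal length in pixels is half the picture's height over the tangent of half this angle, whatever the lens; pixels are square), "cx", "cy" (the principal point, pixels), "position" and "rotation" of the camera in the world; the wrist camera has in their place "tool_from_camera" (4x4, takes a point from camera to tool coordinates, whose origin is the TCP and whose axes are the flange's). Camera axes: x right, y down, z forward; pixel columns grow to the right and rows downward; lengths in mm; the calibration is good to about 2 mm. A picture is of the moment at which its call begins: read the wrist's pose just before it. calibration takes no time and is no camera call.
- order.finish_job(): hands the job in; it is judged then, once.
The state is a dict: "t": time; "joint_pos": joint angles; "dq": joint speeds; "joint_efforts": joint torques, N m; "tool_pos": TCP position; "ee_rot": TCP orientation; "wrist_force": force on the tool from outside, world axes, zero at the start; "ft_torque": the same for the moment, N m; "width": finger opening in mm; "finger_force": force on a finger pad.
Only numpy, scipy, OpenCV 4.12 (cv2) and the standard library are available. Lean on these libraries where they do the work, as an engineer would, in place of code of your own. Each camera call takes 0.05 s, during which the arm holds its last target. There are 200 camera calls.

## Working session

There is one attempt and no reset: what is moved stays moved. The work goes in short steps, Python scripts to look and compute and a tool call to move; the robot and the scene stay as the last step left them, time stands still between calls to the robot, and variables do not carry over. Pictures are saved under pics/ and viewed, at most 10 in all, crops included, and the job is handed in when it is done.

Besides the shell and the picture viewer there is one more tool, called after "Call:" as name(argument=value, ...) on one line, values as JSON. drive_tool: Moves the arm, as the interface text tells. Its arguments: {"type":"object","properties":{"travel":{"type":"array"},"rotation":{"type":"array"},"hand":{"type":"array"},"force":{"type":"number"}},"required":["travel","rotation","hand"]}

```bash
mkdir -p pics
python3 - <<'E'
from workcell import status,capture,calibration
import cv2,numpy as np
s=status.get_state();print(s)
for n in("scene","top","wrist"):
    c=calibration(n);print(n,c)
    cv2.imwrite(f"pics/{n}0.png",capture(n)[:,:,::-1])
a=cv2.imread("pics/top0.png")
E
```

```text
{'t': 0.0, 'joint_pos': array([-1.17023312,  0.68996427, -0.19453762,  1.56634894,  0.15732865,
        0.90247536, -0.21509203]), 'dq': array([ 0.00235841, -0.00022769, -0.00037614, -0.00021965,  0.00093453,
        0.00088285,  0.00045976]), 'joint_efforts': array([-1.89292446e-04, -5.27556932e+01, -1.26674764e+00, -1.53434068e+01,
       -5.25533140e-02,  6.40555649e-03,  1.64403255e-04]), 'tool_pos': array([223.93762573, 582.83297956, 237.92162383]), 'ee_rot': array([[-9.33539218e-01,  3.58474914e-01, -5.15367618e-04],
       [ 3.58475258e-01,  9.33537635e-01, -1.72430951e-03],
       [-1.37006634e-04, -1.79445709e-03, -9.99998381e-01]]), 'wrist_force': array([-0.51195966, -0.38464331,  0.16618885]), 'ft_torque': array([-0.03915525, -0.03661275, -0.04248036]), 'finger_force': 0.0, 'width': 88.2468689480202}
scene {'fov_y': 56.864433404832894, 'cx': 321.25585508955595, 'cy': 195.75418443372646, 'position': array([ 990.62203614, -171.33683701,  664.80354813]), 'rotation': array([[ 0.3749113 ,  0.78280106, -0.49665282],
       [ 0.92704675, -0.31950434,  0.19621748],
       [-0.00508348, -0.53398453, -0.84547896]])}
top {'fov_y': 57.6949243930356, 'cx': 317.4519312623472, 'cy': 194.01495686255572, 'position': array([559.93442154,   5.92581492, 756.60997814]), 'rotation': array([[-2.46841880e-02, -9.94765490e-01,  9.91580097e-02],
       [-9.99693941e-01,  2.47259247e-02, -8.08170499e-04],
       [-1.64783336e-03, -9.91476105e-02, -9.95071372e-01]])}
wrist {'fov_y': 61.82939982131355, 'cx': 312.8767908606605, 'cy': 195.75657639246276, 'tool_from_camera': array([[-1.08180171e-03, -9.47810659e-01, -3.18831905e-01,
         8.43727342e+01],
       [ 9.99999265e-01, -8.50636855e-04, -8.64274353e-04,
        -3.83482773e-01],
       [ 5.47958276e-04, -3.18832605e-01,  9.47810883e-01,
        -1.46141495e+02],
       [ 0.00000000e+00,  0.00000000e+00,  0.00000000e+00,
         1.00000000e+00]])}
```

View pics/top0.png

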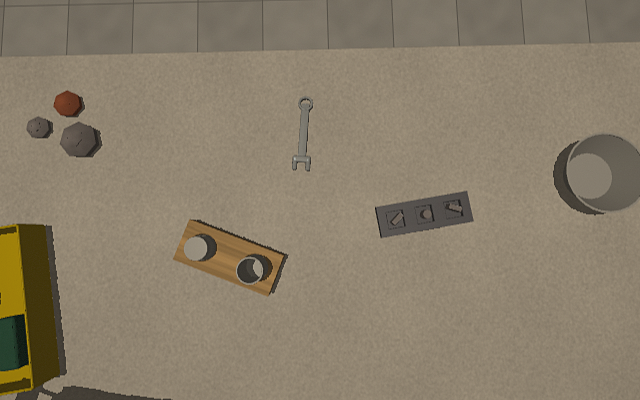

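View pics/scene0.png

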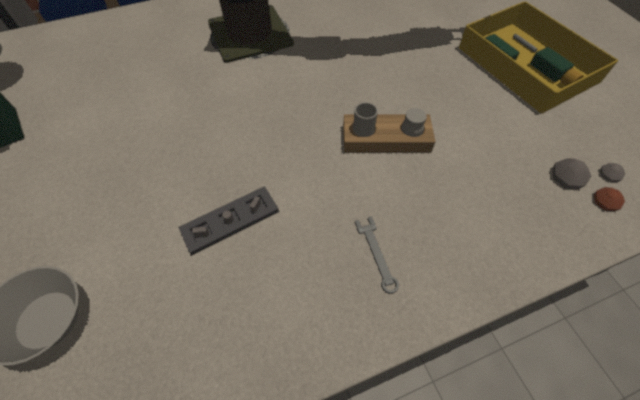

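The top view shows the rack with the jar at (199,248) and the open cup at (253,269). The tray is at (425,214), with something in each pocket, and the middle one looks round. The scene view shows the cup at (365,118), the jar at (414,122) and the tray at (229,219). I'll enlarge these areas next.

```bash
cat > h.py <<'E'
import numpy as np,cv2
from workcell import calibration,status,capture
def cam(n,s=None):
    c=calibration(n);f=200/np.tan(np.radians(c["fov_y"])/2)
    if n=="wrist":
        T=c["tool_from_camera"];R=s["ee_rot"]@T[:3,:3];p=s["tool_pos"]+s["ee_rot"]@T[:3,3]
    else: R,p=np.array(c["rotation"]),np.array(c["position"])
    return R,p,f,c["cx"],c["cy"]
def ray(C,u,v):
    R,p,f,cx,cy=C;d=R@np.array([(u-cx)/f,(v-cy)/f,1]);return p,d/np.linalg.norm(d)
def plane(C,u,v,z):
    p,d=ray(C,u,v);return p+d*(z-p[2])/d[2]
def tri(*rs):
    A=np.zeros((3,3));b=np.zeros(3)
    for p,d in rs:
        P=np.eye(3)-np.outer(d,d);A+=P;b+=P@p
    x=np.linalg.solve(A,b);return x,[np.linalg.norm((np.eye(3)-np.outer(d,d))@(x-p)) for p,d in rs]
def proj(C,X):
    R,p,f,cx,cy=C;q=R.T@(np.array(X)-p);return np.array([f*q[0]/q[2]+cx,f*q[1]/q[2]+cy])
E
python3 - <<'E'
from h import *
t=cv2.imread("pics/top0.png");s=cv2.imread("pics/scene0.png")
def z(a,x0,y0,w,h): return cv2.resize(a[y0:y0+h,x0:x0+w],(400,300),interpolation=cv2.INTER_CUBIC)
o=np.vstack([np.hstack([z(t,370,175,112,84),z(t,170,205,120,90)]),np.hstack([z(s,172,178,112,84),z(s,336,84,104,78)])])
cv2.imwrite("pics/z0.png",cv2.convertScaleAbs(o,alpha=1.5))
E
```

```text
(no output)
```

View pics/z0.png

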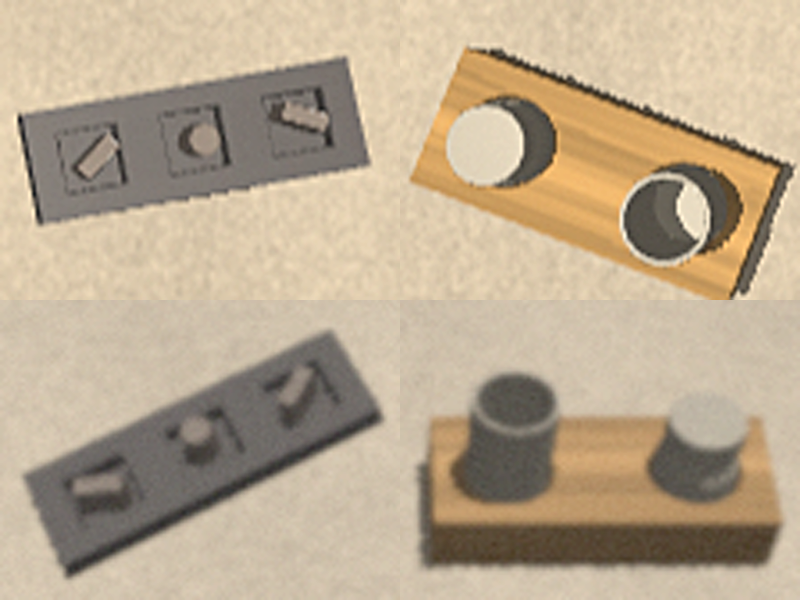

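The enlargement shows the core in the middle pocket, with its top at top-view (427,214) and scene-view (227,215). The cup rim centre is at top-view (250,270) and scene-view (365.5,110.5), and the jar is in the far-left well.

Run:
```python
from h import *
T=cam("top");S=cam("scene");np.set_printoptions(precision=1,suppress=True)
def px(x,y,x0,y0,k): return ((x+.5)*k-.5+x0,(y+.5)*k-.5+y0)
tt=lambda x,y:px(x,y,370,175,.28); tr=lambda x,y:px(x,y,170,205,.3)
st=lambda x,y:px(x,y,172,178,.28); sr=lambda x,y:px(x,y,336,84,.26)
print("core",tri(ray(T,*tt(204,140)),ray(S,*st(198,133))),plane(T,*tt(204,140),30),plane(S,*st(198,133),30))
print("cup",tri(ray(T,*tr(266,218)),ray(S,*sr(114,102))),plane(T,*tr(266,218),93),plane(S,*sr(114,102),93))
print("jar",tri(ray(T,*tr(85,145)),ray(S,*sr(308,120))),plane(T,*tr(85,145),78))
c=np.array([plane(T,*tt(*p),16) for p in[(20,113),(347,57),(370,165),(40,223)]]);print("tray",c.mean(0),[np.linalg.norm(c[i]-c[i-1]) for i in range(4)],np.degrees(np.arctan2(*(c[0]-c[1])[1::-1])))
c=np.array([plane(T,*tr(*p),38) for p in[(68,48),(390,165),(335,298),(10,182)]]);print("rack",c.mean(0),[np.linalg.norm(c[i]-c[i-1]) for i in range(4)],np.degrees(np.arctan2(*(c[0]-c[1])[1::-1])))
print("slabs",plane(T,*tt(97,157),28),plane(T,*tt(300,115),28))
```

```text
core (array([ 587.2, -212.8,   27.4]), [np.float64(0.08423056263041301), np.float64(0.0842305626304011)]) [ 587.1 -212.1   30. ] [ 588.9 -212.6   30. ]
cup (array([491.5, 129.8,  95.3]), [np.float64(0.9701924362575164), np.float64(0.970192436257545)]) [491.6 131.1  93. ] [489.2 130.   93. ]
jar (array([532.2, 232.8,  80. ]), [np.float64(0.8267909147429958), np.float64(0.8267909147430597)]) [532.5 234.3  78. ]
tray [ 588.2 -211.    16. ] [np.float64(63.33240003642862), np.float64(190.9245479647349), np.float64(62.751898460945185), np.float64(191.24002167226735)] 98.28916760844005
rack [513.1 180.   38. ] [np.float64(84.46769988495028), np.float64(203.44127284122317), np.float64(82.54964045914066), np.float64(202.75381375221122)] 68.88889234522823
slabs [ 579.1 -152.3   28. ] [ 599.9 -267.5   28. ]
```

Call:
drive_tool(travel=[[-1,-1,0],[-1,-1,0],[-1,-1,0],[-1,-1,0],[-1,-1,0],[-1,-1,0],[-1,-1,0],[-1,-1,0],[-1,-1,0],[-1,-1,0],[-1,-1,0],[-1,-1,0]], rotation=[[0,0,0],[0,0,0],[0,0,0],[0,0,0],[0,0,0],[0,0,0],[0,0,0],[0,0,0],[0,0,0],[0,0,0],[0,0,0],[0,0,0]], hand=[0,0,0,0,0,0,0,0,0,0,0,0])

```text
t: 1.35
tool_pos: [431.5, 116.6, 238.7]
ee_rot: [[-0.934, 0.358, 0.0], [0.358, 0.934, 0.0], [-0.0, 0.0, -1.0]]
wrist_force: [1.4, -0.7, -0.6]
width: 88.2
finger_force: 0.0
```

Call:
drive_tool(travel=[[-1,-1,0],[-1,-1,0],[-1,-1,0],[-1,-1,0],[-1,-1,0],[-1,-1,0],[-1,-1,0],[-1,-1,0],[-0.8,-0.4,0],[0,0,0],[0,0,0],[0,0,0]], rotation=[[0,0,0],[0,0,0],[0,0,0],[0,0,0],[0,0,0],[0,0,0],[0,0,0],[0,0,0],[0,0,0],[0,0,1],[0,0,1],[0,0,1]], hand=[0,0,0,0,0,0,0,0,0,0,0,0])

```text
t: 2.55
tool_pos: [586.9, -211.8, 238.1]
ee_rot: [[-0.774, 0.633, -0.001], [0.633, 0.774, 0.001], [0.001, -0.0, -1.0]]
wrist_force: [-0.0, -0.3, -0.3]
width: 88.3
finger_force: 0.0
```

Call:
drive_tool(travel=[[0,0,1],[0,0,1],[0,0,1],[0,0,0],[0,0,0],[0,0,0],[0,0,0],[0,0,0],[0,0,0]], rotation=[[0,0,1],[0,0,1],[0,0,1],[0,0,1],[0,0,1],[0,0,1],[0,0,1],[0,0,0.1],[0,0,0]], hand=[0,0,0,0,0,0,0,0,0])

```text
t: 3.45
tool_pos: [587.1, -211.5, 148.5]
ee_rot: [[-0.148, 0.989, -0.0], [0.989, 0.148, 0.0], [0.0, -0.0, -1.0]]
wrist_force: [0.3, 0.5, 0.4]
width: 88.4
finger_force: 0.0
```

Run:
```python
from h import *
import pickle
s=status.get_state();cv2.imwrite("pics/w1.png",capture("wrist")[:,:,::-1]);pickle.dump(s,open("w1.pkl","wb"))
print(s["tool_pos"],s["ee_rot"],s["joint_pos"],proj(cam("wrist",s),[587.5,-212.5,30]))
```

```text
[ 587.05318095 -211.4630534   148.4868911 ] [[-1.48058421e-01  9.88978518e-01 -4.42477752e-04]
 [ 9.88978609e-01  1.48058459e-01  5.36193919e-05]
 [ 1.18541001e-04 -4.29662229e-04 -9.99999901e-01]] [ 0.25726003  0.79783209  0.02642896  1.65569385 -0.02965411  0.68889753
  0.44722376] [314.94179018 190.48219185]
```

View pics/w1.png

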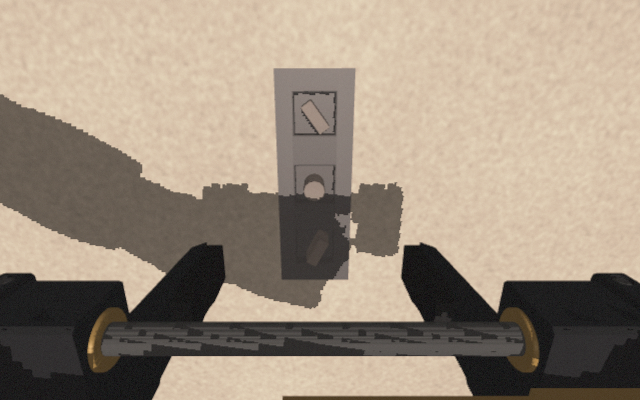

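The wrist picture shows the core top at (314,189), against a predicted (315,190.5). That agrees within 1 mm, so I'll descend and grip.

Call:
drive_tool(travel=[[0,0,1],[0,0,1],[0,0,1],[0,0,0.8],[0,0,0.4],[0,0,0.13],[0,0,0],[0,0,0]], rotation=[[0,0,0],[0,0,0],[0,0,0],[0,0,0],[0,0,0],[0,0,0],[0,0,0],[0,0,0]], hand=[0,0,0,0,0,0.5,0.6,0.6])

```text
t: 4.3
tool_pos: [588.0, -211.9, 20.0]
ee_rot: [[-0.146, 0.989, 0.002], [0.989, 0.146, -0.001], [-0.001, 0.002, -1.0]]
wrist_force: [0.4, -0.7, -0.1]
width: 66.0
finger_force: 0.0
```

Call:
drive_tool(travel=[[0,0,0],[0,0,0],[0,0,0],[0,0,0],[0,0,0],[0,0,0],[0,0,0],[0,0,0]], rotation=[[0,0,0],[0,0,0],[0,0,0],[0,0,0],[0,0,0],[0,0,0],[0,0,0],[0,0,0]], hand=[0.7,0.75,0.8,0.85,0.9,1,1,1], force=15)

```text
t: 5.1
tool_pos: [587.2, -211.6, 18.8]
ee_rot: [[-0.146, 0.989, -0.0], [0.989, 0.146, 0.0], [0.0, 0.0, -1.0]]
wrist_force: [-0.4, -0.2, -0.3]
width: 17.4
finger_force: 15.0
```

Call:
drive_tool(travel=[[0,0,-0.4],[0,0,-1],[0,0,-1],[0,0,-1],[0,0,-1]], rotation=[[0,0,0],[0,0,0],[0,0,0],[0,0,0],[0,0,0]], hand=[1,1,1,1,1])

```text
t: 5.6
tool_pos: [587.0, -211.6, 152.9]
ee_rot: [[-0.146, 0.989, 0.0], [0.989, 0.146, -0.0], [-0.0, 0.0, -1.0]]
wrist_force: [0.3, 0.5, -0.2]
width: 17.3
finger_force: 15.0
```

Call:
drive_tool(travel=[[0.5,-0.1,0],[1,-0.1,0],[1,-0.1,0],[1,-0.1,0],[1,-0.2,0],[1,-0.2,0],[1,-0.2,0],[1,-0.2,0],[1,-0.1,0],[1,-0.1,0],[1,-0.1,0],[0.8,0,0]], rotation=[[0,0,0],[0,0,0],[0,0,0],[0,0,0],[0,0,0],[0,0,0],[0,0,0],[0,0,0],[0,0,0],[0,0,0],[0,0,0],[0,0,0]], hand=[1,1,1,1,1,1,1,1,1,1,1,1])

```text
t: 6.8
tool_pos: [492.5, 119.2, 151.6]
ee_rot: [[-0.147, 0.989, 0.0], [0.989, 0.147, 0.001], [0.001, 0.0, -1.0]]
wrist_force: [0.3, 0.1, -0.9]
width: 17.4
finger_force: 15.0
```

Call:
drive_tool(travel=[[0.45,0,0],[0,0,0],[0,0,0]], rotation=[[0,0,0],[0,0,0],[0,0,0]], hand=[1,1,1])

```text
t: 7.1
tool_pos: [491.6, 129.4, 151.1]
ee_rot: [[-0.145, 0.989, 0.001], [0.989, 0.145, -0.001], [-0.001, 0.001, -1.0]]
wrist_force: [0.2, -0.0, 0.3]
width: 17.2
finger_force: 15.0
```

Run:
```python
from h import *
import pickle
s=status.get_state();cv2.imwrite("pics/w2.png",capture("wrist")[:,:,::-1]);pickle.dump(s,open("w2.pkl","wb"))
print(s["tool_pos"],s["width"],s["joint_pos"])
for p in([491.5,130.5,93],[588-96,-212+342,30]):print(proj(cam("wrist",s),p))
```

```text
[491.58841729 129.3946911  151.13434832] 17.20131892781894 [-0.4129291   0.68149766  0.10434895  2.00759064 -0.14648572  0.4590819
 -0.05488676]
[314.91261567 215.14760566]
[315.04066958 187.52261015]
```

View pics/w2.png

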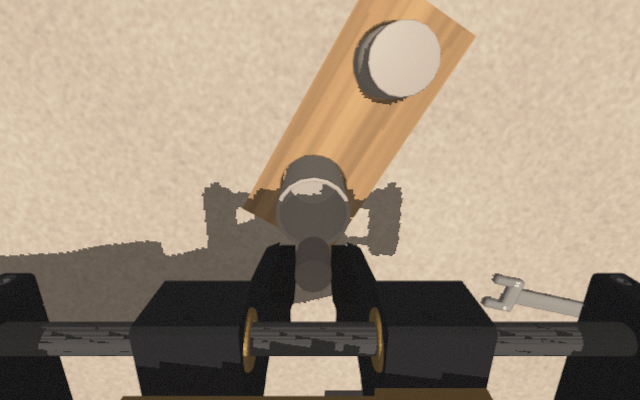

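The wrist picture shows the rim centre at about (314,216), against a predicted (315,215), so the core is over the cup's mouth. I'll lower and release.

Call:
drive_tool(travel=[[0.03,0,0.7],[0,0,0.7],[0,0,0.3],[0,0,0],[0,0,0],[0,0,0],[0,0,0],[0,0,0],[0,0,0],[0,0,0]], rotation=[[0,0,0],[0,0,0],[0,0,0],[0,0,0],[0,0,0],[0,0,0],[0,0,0],[0,0,0],[0,0,0],[0,0,0]], hand=[1,1,1,1,1,0.6,0.3,0,0,0])

```text
t: 8.15
tool_pos: [491.1, 131.5, 100.0]
ee_rot: [[-0.146, 0.989, 0.0], [0.989, 0.146, 0.0], [0.0, 0.0, -1.0]]
wrist_force: [-0.3, -0.7, -0.4]
width: 55.3
finger_force: 0.0
```

Call:
drive_tool(travel=[[0,0,-0.5],[0,0,-1],[0,0,-1],[0,0,-0.5],[0,0,0],[0,0,0]], rotation=[[0,0,0],[0,0,0],[0,0,0],[0,0,0],[0,0,0],[0,0,0]], hand=[0,0,0,0,0,0])

```text
t: 8.75
tool_pos: [490.8, 131.5, 189.5]
ee_rot: [[-0.146, 0.989, -0.0], [0.989, 0.146, 0.0], [0.0, -0.0, -1.0]]
wrist_force: [0.7, 0.3, -0.9]
width: 88.1
finger_force: 0.0
```

Run:
```python
from h import *
s=status.get_state();w=capture("wrist")[:,:,::-1];t=capture("top")[:,:,::-1];cv2.imwrite("pics/w3.png",w)
print(s["tool_pos"],s["width"])
C=cam("wrist",s);print(proj(C,[491.5,130.5,93]),proj(C,[491.5,130.5,12]))
u,v=proj(C,[491.5,130.5,60]).astype(int)
a=w[max(v-75,0):max(v-75,0)+150,u-100:u+100]
a=cv2.resize(a,(800,int(4*a.shape[0])),interpolation=cv2.INTER_CUBIC)
cv2.imwrite("pics/z3.png",cv2.convertScaleAbs(a,alpha=2.2)[:600])
```

```text
[490.84683416 131.49633839 189.53708213] 88.14253151027819
[315.30202292 199.16114321] [314.86253007 172.46283853]
```

View pics/z3.png

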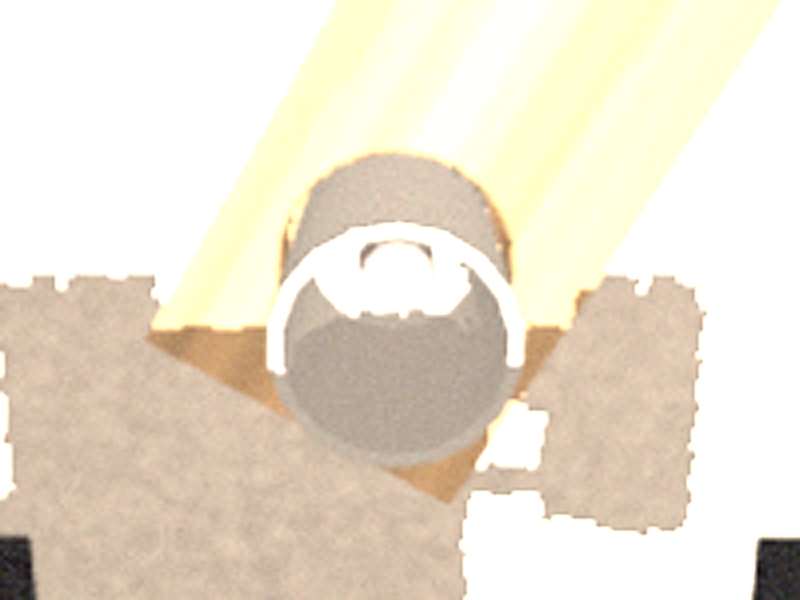

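The crop shows the core standing upright inside the cup, at the middle of its floor, and the cup still centred in its well. The gripper is centred over the cup, so I'll straddle it and grip.

Call:
drive_tool(travel=[[0.02,0.02,0.6],[0,0,1],[0,0,1],[0,0,1],[0,0,0.7],[0,0,0.3],[0,0,0],[0,0,0],[0,0,0],[0,0,0]], rotation=[[0,0,0],[0,0,0],[0,0,0],[0,0,0],[0,0,0],[0,0,0],[0,0,0],[0,0,0],[0,0,0],[0,0,0]], hand=[0,0,0,0,0,0,0,0.15,0.25,0.35])

```text
t: 9.85
tool_pos: [492.2, 132.3, 52.7]
ee_rot: [[-0.146, 0.989, 0.002], [0.989, 0.146, 0.001], [0.0, 0.002, -1.0]]
wrist_force: [0.1, -0.3, 0.9]
width: 66.1
finger_force: 0.0
```

Call:
drive_tool(travel=[[0,0,0],[0,0,0],[0,0,0],[0,0,0],[0,0,0],[0,0,0]], rotation=[[0,0,0],[0,0,0],[0,0,0],[0,0,0],[0,0,0],[0,0,0]], hand=[0.4,0.45,0.5,0.6,0.6,0.6], force=25)

```text
t: 10.45
tool_pos: [491.8, 132.2, 52.2]
ee_rot: [[-0.146, 0.989, 0.001], [0.989, 0.146, 0.0], [0.0, 0.001, -1.0]]
wrist_force: [-0.7, -0.1, 5.5]
width: 50.1
finger_force: 25.0
```

Call:
drive_tool(travel=[[0,0,-0.3],[0,0,-0.6],[0,0,-0.8],[0,0,-0.8],[0,0,-0.8],[0,0,-0.8],[0,0,-0.8],[0,0,-0.8],[0,0,-0.8],[0,0,-0.8],[0,0,-0.6],[0,0,-0.3]], rotation=[[0,0,0],[0,0,0],[0,0,0],[0,0,0],[0,0,0],[0,0,0],[0,0,0],[0,0,0],[0,0,0],[0,0,0],[0,0,0],[0,0,0]], hand=[0.6,0.6,0.6,0.6,0.6,0.6,0.6,0.6,0.6,0.6,0.6,0.6])

```text
t: 11.65
tool_pos: [491.8, 132.1, 299.5]
ee_rot: [[-0.146, 0.989, 0.002], [0.989, 0.146, 0.001], [0.001, 0.002, -1.0]]
wrist_force: [0.3, 0.3, -0.9]
width: 50.0
finger_force: 25.0
```

Call:
drive_tool(travel=[[0,0,0],[0,0,0],[0,0,0],[0,0,0],[0,0,0],[0,0,0]], rotation=[[0.3,0,0],[0.6,0,0],[0.7,0,0],[0.7,0,0],[0.7,0,0],[0.7,0,0]], hand=[0.6,0.6,0.6,0.6,0.6,0.6])

```text
t: 12.25
tool_pos: [491.3, 132.0, 297.5]
ee_rot: [[-0.146, 0.915, -0.377], [0.989, 0.135, -0.056], [-0.0, -0.381, -0.924]]
wrist_force: [-0.7, -0.0, -1.0]
width: 49.5
finger_force: 25.0
```

Direction and reach are good, with a 22° lean so far. I'll continue to 45°.

Call:
drive_tool(travel=[[0,0,0],[0,0,0],[0,0,0],[0,0,0],[0,0,0],[0,0,0],[0,0,0],[0,0,0],[0,0,0],[0,0,0],[0,0,0],[0,0,0]], rotation=[[0.5,0,0],[0.7,0,0],[0.7,0,0],[0.7,0,0],[0.6,0,0],[0.4,0,0],[0.2,0,0],[0,0,0],[0,0,0],[0,0,0],[0,0,0],[0,0,0]], hand=[0.6,0.6,0.6,0.6,0.6,0.6,0.6,0.6,0.6,0.6,0.6,0.6])

```text
t: 13.45
tool_pos: [491.6, 132.1, 298.2]
ee_rot: [[-0.146, 0.7, -0.699], [0.989, 0.103, -0.103], [0.0, -0.706, -0.708]]
wrist_force: [0.1, -0.4, -0.5]
width: 50.0
finger_force: 25.0
```

Run:
```python
from h import *
s=status.get_state();print(s["tool_pos"],s["dq"].round(3),np.degrees(np.arccos(-s["ee_rot"][2,2])))
r=capture("scene")[:,:,::-1];w=capture("wrist")[:,:,::-1];t=capture("top")[:,:,::-1]
u,v=proj(cam("scene"),s["tool_pos"]).astype(int);a=r[max(v-75,0):max(v-75,0)+150,u-100:u+100]
o=np.vstack([np.hstack([cv2.resize(a,(400,300)),cv2.resize(w,(400,300))]),np.hstack([cv2.resize(t,(400,300)),cv2.resize(r,(400,300))])])
cv2.imwrite("pics/f.png",cv2.convertScaleAbs(o,alpha=1.5))
```

```text
[491.5594623  132.14402798 298.23376029] [ 0.001  0.005 -0.    -0.002  0.001  0.004 -0.002] 44.950845588144965
```

View pics/f.png

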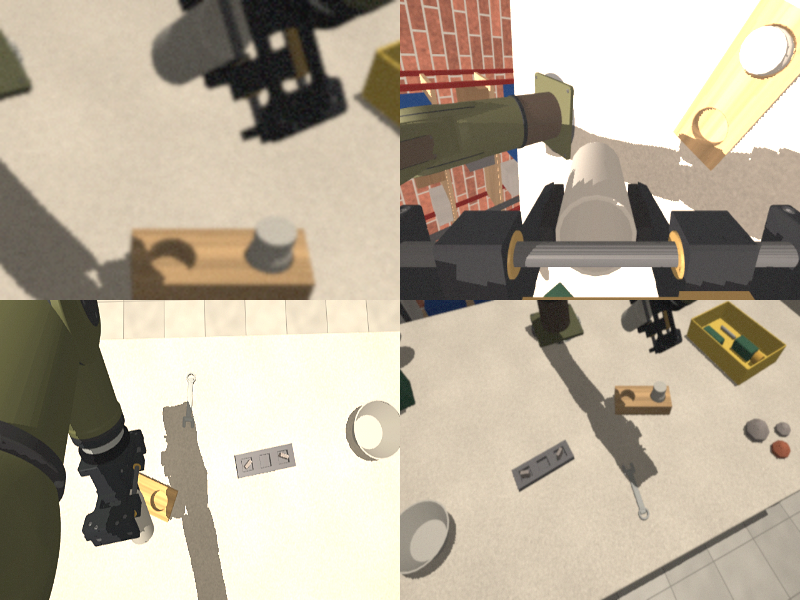

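The picture shows the cup held in the gripper and leaning 45°. The rack well and the middle pocket are empty, and the jar, slabs and wrench haven't moved. No core lies outside the cup.

```bash
python3 -c "
from workcell import order;print(order.finish_job())"
```

```text
the job is handed in; nothing more can be done
None
```

I dropped the core into the cup in the rack, drew the cup out, and handed the job in with it gripped still at a 45° lean, its underside about 265 mm above the bench; the jar, slabs and wrench look untouched, and the judge returned no verdict.

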